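# Mix the settled flux and open its safety-capped bottle

## Robot

A 7-joint arm with a two-finger parallel gripper is mounted at the origin on the work surface. World frame = base frame: x ahead of the robot, y to its left, z up, the work surface at z = 0. Lengths are in m, angles in rad, forces in N, time in s.
With the tool pointing down it reaches from about 0.4 to 0.875 m from the base axis. Payload 19.3 kg.
Tool frame: the origin (TCP) lies midway between the tips of the shut fingers; the grasp point (between the pads) lies 19 mm behind it; z points along the fingers, y is the line along which they close (so a half turn about z gives the same grasp; the last joint's range is limited). The gripper opens to 85 mm and grips with 20 to 120 N. Pads are 22 mm wide; open, the fingers measure 114 mm over their backs; the gripper's body (76 mm by 85 mm) begins 54 mm behind the grasp point. The pads swing forward as they close: fully open they stand 13 mm farther back than shut.
Start: joints at [1.092, 0.521, -0.036, 1.599, 0.021, 1.021, -0.113], TCP at [0.248, -0.574, 0.194] pointing down, gripper open.
Joint ranges: [-2.91, 2.91], [-0.3, 2.13], [-1.5, 1.42], [0.17, 2.43], [-1.26, 4.41], [0.16, 1.93], [-2.52, 2.52]. Speed limits (rad/s): [1.89, 1.89, 2.39, 2.39, 3.01, 3.01, 3.01].

## Interface

Orientations are given as [roll, pitch, yaw] about the fixed x, y, z axes, in that order (R = Rz(yaw) Ry(pitch) Rx(roll)).
In Python, from workcell import telemetry, grab_frame, calibration, bot, outline_of, landmark_of gives the robot as it stands. The module is installed in compiled form; this text tells all that it offers.
- The arm moves only by the shell command python3 -m inch 'ROWS' [FORCE]. ROWS is JSON, a list of rows, each a list of 7 numbers: the shift along the tool's x, y, z in m, then the turn, a rotation vector about the tool's x, y, z in rad, then the closure, from 0 (fully open) to 1 (shut). A call has 1 to 5 rows; each row shifts and turns the commanded pose from where the row before left it, along the tool's axes as they then stand; what a row does not reach is not made up. A row lasts 1/10 s, in which the tool goes at most 50 mm and 8.59 degrees, less where a joint would pass 70% of its speed; a pose out of reach is approached as far as the arm can. A call is refused whole if a number of a shift passes 0.05 or a number of a turn 0.15, either way. A call with a gripper value outside its range is refused whole. The fingers move at their own pace and stop on an object; FORCE is the grip in N (left out, the last holds). Time passes only in rows, so rows that do not move let the fingers close. It gives the time, the measured TCP pose, the force, the opening and the grip force at its end, in the units of the state.
- telemetry.observe(): the state, without advancing time (a new reading comes with each control period).
- grab_frame(name): name is "scene" or "side" or "wrist"; returns the picture (384x512x3 uint8, red, green, blue); there is no depth.
- calibration(name): a dict with "fovy" (degrees; the focal length in pixels is half the picture's height over the tangent of half this angle, whatever the lens; pixels are square), "cx", "cy" (the principal point, pixels), "dist" ([k1, k2, p1, p2, k3] as OpenCV has them; the pictures are not rectified), "pose" (4x4, takes a point from camera to world coordinates). Camera axes: x right, y down, z forward; pixel columns grow to the right and rows downward; lengths in m; the calibration is good to about 2 mm. A picture is of the moment at which its call begins: read the wrist's pose just before it. calibration takes no time and is no camera call; for the wrist camera it gives the pose at the moment of the call.
- bot.job_done(): hands the job in; it is judged then, once.
Trained networks look in the newest picture that a camera, given by its name, has taken for a name from the list of things; names that differ only in an ending like _2 or _b are one class to them, and where a whole thing is asked for, a point or a joint stands for the part that bears it (a point fixed in the world has none). Each returns a list of dicts, best first, with "score" (0 to 1); they miss things now and then, are a little off and sometimes report something else, mostly with a low value. They report only what shows in the picture. A call takes as long as a camera call. They do not tell look-alikes from the thing itself.
- outline_of(label, camera): "region" (384x512 bool, what is visible of it) and "rect" ([left, top, right, bottom] in pixels, round what is visible of it).
- landmark_of(label, camera): "xy" ([column, row] in pixels: a listed point, or the origin of a listed thing).
The state is a dict: "clock": time; "qpos": joint angles; "qd": joint speeds; "joint_efforts": joint torques, N m; "position": TCP position; "tool_rot": TCP orientation; "force": force on the tool from outside, world axes, zero at the start; "moment": the same for the moment, N m; "grip_width": finger opening in m; "finger_force": force on a finger pad.
Only numpy, scipy, OpenCV 4.12 (cv2) and the standard library are available. Lean on these libraries where they do the work, as an engineer would, in place of code of your own. Each camera call takes 0.05 s, during which the arm holds its last target. There are 200 camera calls.

## Task

Mix the settled flux in the capped bottle that sits in the tipping stand: lift the stand's bar until the bottle leans 45 degrees, keep it there for a second, then bring it fully back upright. Then press the bottle's safety cap down and, keeping it pressed, twist it about a quarter turn anticlockwise, never wrenching it, until it is free. Finish while holding the cap level and still in the gripper a few centimetres straight above the bottle's mouth, touching nothing else, and leave the other things on the bench where they are.

Things in the scene. Friction and masses are not known exactly. Their poses are not given: they have to be found in the camera images.
- stand: Tipping stand fixed to the bench: base 170 (x) by 130 (y) by 12 mm, posts 104 high, 30 wide at x = +-68 mm. Between them an amber bottle, 76 mm thick, sits in a pivoting metal cradle. Origin: centre of the base's underside, below the upright bottle's axis; z up, x along the pivot, -y towards the lifting bar. At the robot's left or right, -y within 0.45 rad of the robot's right.
- cradle (a joint): Lean of bottle and cradle, rad: 0 = upright, on a stop; grows as the bar is lifted and the bottle's top leans towards the stand's +y; 0.785 = 45 degrees, a tick on the arc beside the post; end stop 1.3. The pivot is stiff (0.25 N m): it stays where it is left, the bar takes 2 to 3 N to move.
- pivot (a point): Point on the level pivot axis at the bottle's middle, 90 mm above the bench. Does not move.
- bar (a point): Middle of the lifting bar: round steel, 12 mm thick, along the stand's x, 88 mm free between two side arms that join it to the pivot. 130 mm from the pivot axis; level with it (90 mm above the bench) when the bottle is upright; 80 mm of open space between bar and bottle. Moves on an arc of 130 mm radius about the pivot; it can turn inside a pinch, so the gripper need not tilt.
- mouth (a point): Centre of the bottle's rim, 163 mm above the bench when upright; z along the bottle's axis, out of the mouth. Neck 34 mm thick; the sloping shoulder begins 26 mm below the rim.
- cap: White round push-and-turn safety cap, 53 mm outside diameter, 29 mm high, about 35 g; ribbed side, to be gripped from above at any yaw. Origin: centre of its open lower edge, z up through its top. Locked on the bottle its lower edge is 17 mm below the rim, 146 mm above the bench, its top 175 mm above the bench.
- cap_top (a point): Centre of the cap's top. A spring inside pushes the cap up (5 N, plus 0.8 N per mm pressed). Two lugs trap it until pressed 4 mm; press about 6 mm (10 N); it bottoms at 8 mm. Kept pressed it turns anticlockwise seen from above (positive about z); between 50 and 125 degrees of turn it lifts straight off, so turn 90. Clockwise is blocked.
- spare_bottle: Bystander, to be left alone: small amber bottle with a plain cap, 52 diameter, 95 high, stands free (mm). Origin: centre of its underside.
- jar: Bystander, to be left alone: open glass jar, 72 diameter, 85 high (mm). Origin: centre of its underside.
- pot: Bystander, to be left alone: open white plastic pot, 76 diameter, 75 high (mm). Origin: centre of its underside.
- pick: Bystander, to be left alone: hand pick with a blue handle, 150 long, about 20 high, lying between the two stations (mm). Origin: centre of its underside.
- tweezers: Bystander, to be left alone: steel tweezers, 150 long, 8 high, lying (mm). Origin: centre of its underside.
- pliers: Bystander, to be left alone: pliers with black handles, 140 long, 12 high, lying (mm). Origin: centre of its underside.
- torch: Bystander, to be left alone: small standing gas torch, 54 diameter, 140 high (mm). Origin: centre of its underside.
- tray: Dark soldering tray fixed to the bench, 270 (x) by 190 (y) by 45 mm high (with its 5 mm lips 210 wide), a white firebrick in it. Bystander. Origin: centre of its underside. On the other side of the robot's midline from the stand.
Things that resemble listed ones, but are neither listed nor needed, are in the scene too. Several things have the shape of the cap; the one meant has the colours described above.

How it is judged:
On the way, in this order (a step that is already met when the one before it is completed fails the run):
1. the bottle leans 45 degrees (within 7 degrees) for half a second, cap on (value of joint cradle between 0.663 and 0.908 rad and z of cap in the frame of mouth below -0.01 m), for 0.5 s.
2. the bottle is back upright (within 3 degrees), cap still locked up (value of joint cradle below 0.05 rad and z of cap in the frame of mouth between -0.0195 and -0.01 m), for 0.2 s.
3. the cap is pressed down by 3.5 mm or more (z of cap in the frame of mouth below -0.0205 m), for 0.05 s.
4. the cap is off: its lower edge is above the rim (z of cap in the frame of mouth above 0.005 m), for 0.1 s.
At the end, for the whole second after the job is handed in: The cap is held in the gripper, still (under 50 mm/s), level within 17 degrees, its lower edge 15 to 150 mm above the bottle's rim and within 35 mm sideways of the mouth's centre; neither the cap nor the robot touches bottle or stand, and the bottle is upright within 3 degrees (z of cap in the frame of mouth between 0.015 and 0.15 m and horizontal distance between cap and mouth below 0.035 m and angle between cap's own z axis and vertical below 0.3 rad and contact force between cap and the fingers above 1 N and contact force between each of cap, the arm, the fingers and stand below 0.05 N and linear speed of cap below 0.05 m/s and value of joint cradle below 0.05 rad); the arm keeps its last pose, push and grip.
It fails at once if the bottle is tipped past 60 degrees (value of joint cradle above 1.047 rad).
It fails at once if the cap is wrenched or crushed against the bottle (over 120 N) (contact force between cap and stand above 120 N).
It fails at once if another thing on the bench is moved more than 4 cm (distance of any of spare_bottle, jar, pot, pick, tweezers, pliers, torch from where it was at the start of the episode above 0.04 m).
It also fails if it takes over 61 s, if anything falls off the work surface, if the arm or the gripper's body presses on something with over 40 N, if the wrist force passes 120 N, or if a joint passes its speed limit or range.

## Working session

There is one attempt and no reset: what is moved stays moved. The work goes in short steps, Python scripts to look and compute and a shell command to move; the robot and the scene stay as the last step left them, time stands still between calls to the robot, and variables do not carry over. Pictures are saved under pics/ and viewed, at most 11 in all, crops included, and the job is handed in when it is done.

```bash
mkdir -p pics
cat > h.py <<'E'
import numpy as np, cv2
from workcell import telemetry, grab_frame, calibration, bot, outline_of, landmark_of
def K(c):
    f=192/np.tan(np.radians(c['fovy'])/2); return np.array([[f,0,c['cx']],[0,f,c['cy']],[0,0,1.]])
def ray(cam,xy,c=None):
    c=c or calibration(cam)
    p=cv2.undistortPoints(np.array([[xy]],float),K(c),np.array(c['dist'],float))[0,0]
    P=np.array(c['pose']); d=P[:3,:3]@[p[0],p[1],1]; return P[:3,3],d/np.linalg.norm(d)
def atz(r,z): o,d=r; return o+d*(z-o[2])/d[2]
def tri(rs):
    A=sum(np.eye(3)-np.outer(d,d) for o,d in rs); b=sum((np.eye(3)-np.outer(d,d))@o for o,d in rs)
    return np.linalg.solve(A,b)
def proj(cam,X):
    c=calibration(cam);P=np.linalg.inv(np.array(c['pose']))
    return cv2.projectPoints(np.array(X,float).reshape(-1,3),cv2.Rodrigues(P[:3,:3])[0],P[:3,3],K(c),np.array(c['dist'],float))[0][:,0]
E
python3 - <<'E'
from h import *
ims=[]
for c in("scene","side","wrist"):
    im=grab_frame(c); cv2.imwrite(f'pics/{c}0.png',im[:,:,::-1]); 
    for l in("pivot","bar","mouth","cap_top","stand","cap"):
        for r in landmark_of(l,c)[:3]: print(c,l,np.round(r['xy'],1),round(r['score'],2), np.round(atz(ray(c,r['xy']),dict(pivot=.09,bar=.09,mouth=.163,cap_top=.175,stand=0,cap=.146)[l]),3))
s=telemetry.observe(); print(s)
E
```

```text
scene pivot [216.6 189.7] 0.63 [ 0.551 -0.152  0.09 ]
scene bar [198.4 167. ] 0.83 [ 0.516 -0.267  0.09 ]
scene bar [249.8 238. ] 0.69 [0.627 0.052 0.09 ]
scene mouth [215.3 175.6] 0.85 [ 0.551 -0.151  0.163]
scene cap_top [213.  173.7] 0.85 [ 0.557 -0.154  0.175]
scene cap_top [209.3 250. ] 0.63 [0.769 0.023 0.175]
scene stand [217.9 208.4] 0.76 [ 0.56  -0.145  0.   ]
scene cap [212.2 251. ] 0.73 [0.755 0.018 0.146]
scene cap [220.2 179.6] 0.67 [ 0.544 -0.138  0.146]
scene cap [179.7 242. ] 0.65 [ 0.791 -0.074  0.146]
side pivot [293.9 201.6] 0.88 [ 0.56  -0.139  0.09 ]
side bar [311.2 222.9] 0.95 [ 0.513 -0.262  0.09 ]
side mouth [294.7 182.5] 0.78 [ 0.56  -0.136  0.163]
side cap_top [297.5 181.4] 0.81 [ 0.557 -0.152  0.175]
side cap_top [177.8 201.7] 0.72 [ 0.191 -0.013  0.175]
side cap_top [325.8 198.6] 0.51 [ 0.547 -0.281  0.175]
side stand [294.9 222.5] 0.7 [ 0.571 -0.14   0.   ]
side stand [209.5 163. ] 0.43 [0.605 0.425 0.   ]
side cap [325.8 202.3] 0.58 [ 0.569 -0.267  0.146]
side cap [296.4 189. ] 0.48 [ 0.556 -0.15   0.146]
side cap [303.3 196.4] 0.45 [ 0.539 -0.197  0.146]
wrist cap_top [195.   26.4] 0.27 [ 0.348 -0.487  0.175]
{'clock': 1.05, 'qpos': array([ 1.0918193 ,  0.52135961, -0.0362736 ,  1.59951801,  0.02122377,
        1.02110787, -0.11276065]), 'qd': array([ 0.00088774, -0.00084033, -0.00136055,  0.00121025,  0.00072465,
       -0.00017608, -0.00095726]), 'joint_efforts': array([-1.44847025e-03, -9.26860857e+01,  1.97771922e+00, -3.70265329e+01,
        1.79719547e-02,  2.00352610e-03,  1.29238224e-04]), 'position': array([ 0.24837852, -0.57350953,  0.19420981]), 'tool_rot': array([-3.14158775e+00,  3.41032767e-05,  4.08763308e-01]), 'force': array([ 0.33940295,  0.1916382 , -0.80003041]), 'moment': array([-0.0006499 , -0.01295925, -0.01349388]), 'finger_force': 0.0, 'grip_width': 0.08515724844021214}
```

View pics/scene0.png

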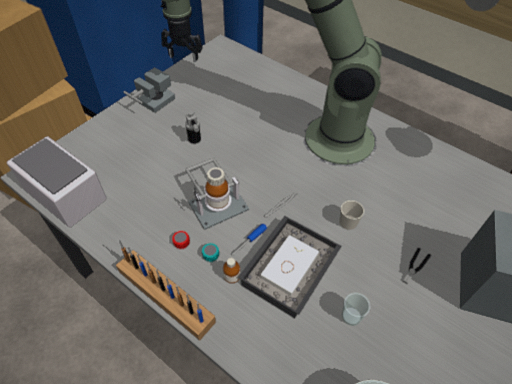

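View pics/side0.png

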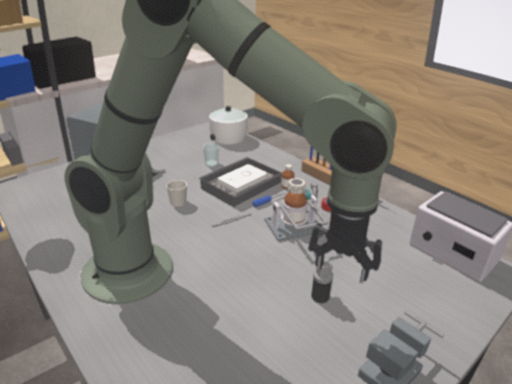

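The scene view shows the stand at about (217,190), its bar at upper left (198,167), the torch at (193,128) and the tray at (290,262). The side view shows the stand at (296,205), partly hidden behind the gripper.

```bash
cat > solve.py <<'E'
from h import *
from scipy.spatial.transform import Rotation as R
def togo(X,yaw):
    s=telemetry.observe(); T=R.from_euler('xyz',s['tool_rot'])
    print('shift tool',np.round(T.inv().apply(np.array(X)-s['position']),4),'turn',np.round((T.inv()*R.from_euler('xyz',[np.pi,0,yaw])).as_rotvec(),3),'q',np.round(s['qpos'],2),'t',s['clock'],'F',np.round(s['force'],1))
E
python3 - <<'E'
from solve import *
for c in("scene","side"):
    grab_frame(c)
    for l in("torch","pick","spare_bottle"):
        for r in landmark_of(l,c)[:2]: print(c,l,np.round(r['xy'],1),round(r['score'],2), np.round(atz(ray(c,r['xy']),0),3))
s=telemetry.observe();T=R.from_euler('xyz',s['tool_rot']).as_matrix()
P=np.array(calibration('wrist')['pose']);print(np.round(T.T@(P[:3,3]-s['position']),3),np.round(T.T@P[:3,:3],2),calibration('wrist')['fovy'])
togo([.50,-.22,.36],-.34)
E
```

```text
scene torch [196.5 139.7] 0.75 [ 0.364 -0.431  0.   ]
scene pick [250.1 238.1] 0.69 [0.583 0.018 0.   ]
scene pick [193.6 138.6] 0.24 [ 0.366 -0.444  0.   ]
scene spare_bottle [231.5 277.8] 0.65 [0.731 0.064 0.   ]
side torch [322.6 298.9] 0.59 [ 0.368 -0.451 -0.   ]
side torch [312.4 224. ] 0.59 [ 0.612 -0.186  0.   ]
side pick [266.3 202.2] 0.7 [0.583 0.023 0.   ]
side spare_bottle [232.6 222.9] 0.5 [ 0.402 -0.004  0.   ]
side spare_bottle [297.8 183.8] 0.28 [0.776 0.046 0.   ]
[ 0.082  0.001 -0.181] [[-0.   -0.95 -0.32]
 [ 1.   -0.    0.  ]
 [-0.   -0.32  0.95]] 70.29978945178087
shift tool [ 0.3714 -0.2244 -0.1658] turn [-0.     0.     0.749] q [ 1.09  0.52 -0.04  1.6   0.02  1.02 -0.11] t 1.45 F [ 0.3  1.  -0.2]
```

```bash
python3 -m inch '[[0,0,-0.035,0,0,0.15,0],[0,0,-0.035,0,0,0.15,0],[0,0,-0.035,0,0,0.15,0],[0,0,-0.035,0,0,0.15,0],[0,0,-0.03,0,0,0.15,0]]' 60; python3 -c "
from solve import *
togo([.48,-.24,.36],-.34)"
```

```text
clock: 1.95
position: [0.2484, -0.5735, 0.3663]
tool_rot: [3.141, -0.001, -0.347]
force: [-0.7, -0.8, -0.5]
grip_width: 0.0856
finger_force: 0.0
shift tool [ 0.1042 -0.3924  0.0061] turn [ 0.001 -0.001 -0.007] q [ 0.97  0.41  0.15  1.36 -0.06  1.38 -0.8 ] t 1.95 F [-0.7 -0.8 -0.5]
```

```bash
python3 -m inch '[[0.012,-0.045,0,0,0,0,0],[0.012,-0.045,0,0,0,0,0],[0.012,-0.045,0,0,0,0,0],[0.012,-0.045,0,0,0,0,0],[0.012,-0.045,0,0,0,0,0]]';python3 -m inch '[[0.012,-0.045,0,0,0,0,0],[0.012,-0.045,0,0,0,0,0],[0.012,-0.045,0,0,0,0,0],[0.012,-0.035,0,0,0,0,0],[0,0,0,0,0,0,0]]'
cat > look.py <<'E'
from solve import *
import sys
c=calibration('wrist'); im=grab_frame('wrist'); cv2.imwrite(f'pics/{sys.argv[1]}.png',im[:,:,::-1])
for l,z in dict(bar=.09,mouth=.163,cap_top=.175,cap=.146,pivot=.09).items():
    for r in landmark_of(l,'wrist')[:2]: print(l,np.round(r['xy'],1),round(r['score'],2),np.round(atz(ray('wrist',r['xy'],c),z),4),'ray',[np.round(v,4).tolist() for v in ray('wrist',r['xy'],c)])
s=telemetry.observe();print(s['position'],s['tool_rot'],s['clock'])
E
python3 look.py w1
```

```text
clock: 2.45
position: [0.381, -0.3798, 0.3644]
tool_rot: [3.141, -0.0, -0.341]
force: [0.9, -0.6, 0.2]
grip_width: 0.0854
finger_force: 0.0
clock: 2.95
position: [0.4852, -0.2326, 0.364]
tool_rot: [-3.14, -0.0, -0.334]
force: [0.2, -0.4, -0.2]
grip_width: 0.0855
finger_force: 0.0
bar [279.3 133.7] 0.64 [ 0.4997 -0.2756  0.09  ] ray [[0.5624, -0.2603, 0.5453], [-0.1364, -0.0333, -0.9901]]
mouth [375.1 163.8] 0.39 [ 0.4243 -0.3895  0.163 ] ray [[0.5624, -0.2603, 0.5453], [-0.3239, -0.3028, -0.8963]]
cap_top [159.4  13.2] 0.92 [ 0.6901 -0.1823  0.175 ] ray [[0.5624, -0.2603, 0.5453], [0.3197, 0.1954, -0.9271]]
cap_top [186.  133.7] 0.74 [ 0.5524 -0.1548  0.175 ] ray [[0.5624, -0.2603, 0.5453], [-0.0261, 0.2739, -0.9614]]
cap [116.   56.9] 0.81 [ 0.6736 -0.1     0.146 ] ray [[0.5624, -0.2603, 0.5453], [0.2502, 0.3606, -0.8985]]
cap [187.5 132.5] 0.74 [ 0.5525 -0.1493  0.146 ] ray [[0.5624, -0.2603, 0.5453], [-0.0241, 0.2678, -0.9632]]
pivot [194.1 124.5] 0.69 [ 0.5593 -0.1491  0.09  ] ray [[0.5624, -0.2603, 0.5453], [-0.0067, 0.2373, -0.9714]]
[ 0.48174211 -0.23848886  0.36426561] [ 3.14133214e+00 -3.71344444e-05 -3.43120510e-01] 3.25
```

View pics/w1.png

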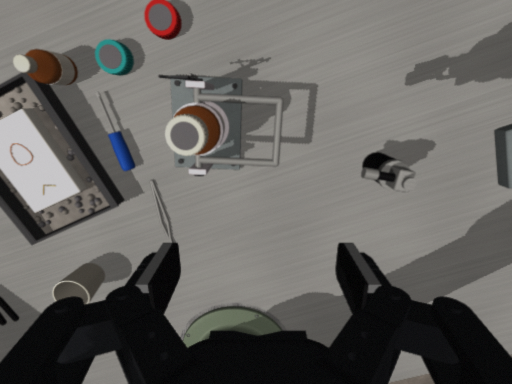

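The wrist view shows the stand with the cap at (187,133). The bar runs vertically at x≈278 between the arms at rows 100 and 163, with the torch off to the right at (388,170).

Run:
```python
from solve import *
c=calibration('wrist')
a=atz(ray('wrist',(280,102),c),.09);b=atz(ray('wrist',(275.5,162),c),.09);print(a,b,a-b,np.linalg.norm(a-b),np.arctan2(*(a-b)[1::-1]))
rs={l:[ray('wrist',xy,c)] for l,xy in dict(bar=(278,132.5),cap_top=(186,133.7)).items()}
for cam,xy in(('scene',dict(bar=(198.4,167),cap_top=(213,173.7))),('side',dict(bar=(311.2,222.9),cap_top=(297.5,181.4)))):
    for l in xy: rs[l].append(ray(cam,xy[l]))
for l in rs: print(l,tri(rs[l]))
im=cv2.imread('pics/w1.png')[80:190,150:310]; cv2.imwrite('pics/w1c.png',cv2.resize(im,None,fx=5,fy=5,interpolation=cv2.INTER_CUBIC))
```

```text
[ 0.54248965 -0.29868113  0.09      ] [ 0.45276318 -0.26116467  0.09      ] [ 0.08972647 -0.03751646  0.        ] 0.09725391733480915 -0.39602908798574726
bar [ 0.50589563 -0.27279271  0.09127531]
cap_top [ 0.55258114 -0.15746631  0.17450587]
```

View pics/w1c.png

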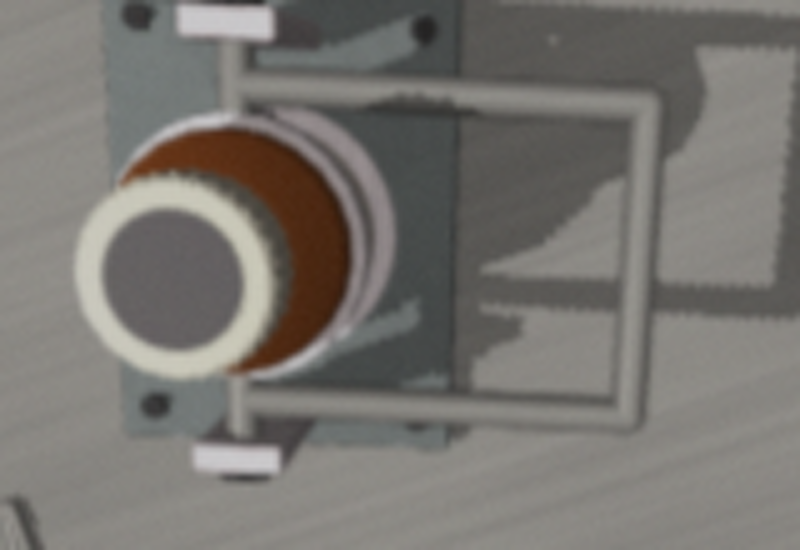

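```bash
python3 -c "
from solve import *
togo([.501,-.278,.20],-.395)"
```

```text
shift tool [0.0314 0.0307 0.1643] turn [ 0.    -0.     0.052] q [ 0.39  0.24 -0.05  1.58  0.01  1.32 -1.58] t 3.25 F [ 0.4 -0.6  0.4]
```

```bash
python3 -m inch '[[0.008,0.008,0.04,0,0,0.052,0],[0.008,0.008,0.04,0,0,0,0],[0.008,0.007,0.045,0,0,0,0],[0.006,0.006,0.04,0,0,0,0],[0,0,0,0,0,0,0]]'; python3 look.py w2
```

```text
clock: 3.75
position: [0.4967, -0.2759, 0.1949]
tool_rot: [3.141, 0.007, -0.395]
force: [-0.2, -0.0, 0.2]
grip_width: 0.0857
finger_force: 0.0
bar [252.  175.3] 0.74 [ 0.5014 -0.2718  0.09  ] ray [[0.5736, -0.3084, 0.3756], [-0.2434, 0.1232, -0.9621]]
bar [158.8 159.8] 0.56 [ 0.5554 -0.1869  0.09  ] ray [[0.5736, -0.3084, 0.3756], [-0.0587, 0.3906, -0.9187]]
cap_top [ 84.  206.2] 0.77 [ 0.5507 -0.1503  0.175 ] ray [[0.5736, -0.3084, 0.3756], [-0.0894, 0.6165, -0.7822]]
cap_top [ 2.3 72.2] 0.72 [ 0.6535 -0.1561  0.175 ] ray [[0.5736, -0.3084, 0.3756], [0.3025, 0.5763, -0.7592]]
cap [102.  192.7] 0.8 [ 0.5522 -0.1495  0.146 ] ray [[0.5736, -0.3084, 0.3756], [-0.0766, 0.5673, -0.82]]
cap [22.2 77.1] 0.79 [ 0.6565 -0.1458  0.146 ] ray [[0.5736, -0.3084, 0.3756], [0.2827, 0.5543, -0.7829]]
[ 0.50029676 -0.27564971  0.20134652] [-3.14157502e+00 -3.02158984e-03 -3.93211182e-01] 4.05
```

View pics/w2.png

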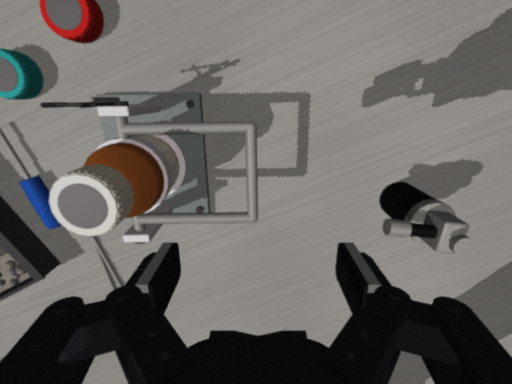

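The bar is vertical at x≈252 (rows 123–218), aligned with the gripper and centred to within a few mm.

```bash
python3 -m inch '[[0.003,-0.0025,0.03,0,0,0,0],[0,0,0.035,0,0,0,0],[0,0,0.035,0,0,0,0],[0,0,0.029,0,0,0,0],[0,0,0,0,0,0,0.4]]' 60; python3 -m inch '[[0,0,0,0,0,0,1],[0,0,0,0,0,0,1],[0,0,0,0,0,0,1],[0,0,0,0,0,0,1],[0,0,0,0,0,0,1]]' 60
```

```text
clock: 4.55
position: [0.5021, -0.2735, 0.0683]
tool_rot: [-3.141, 0.004, -0.393]
force: [0.1, -0.5, 0.5]
grip_width: 0.073
finger_force: 0.0
clock: 5.05
position: [0.5035, -0.2744, 0.0708]
tool_rot: [-3.142, -0.001, -0.393]
force: [0.4, 0.5, 0.0]
grip_width: 0.0002
finger_force: 0.0
```

```bash
python3 look.py w3
```

```text
bar [254.3 234.2] 0.62 [ 0.5016 -0.2717  0.09  ] ray [[0.5791, -0.3062, 0.2522], [-0.4235, 0.1884, -0.8861]]
pivot [ 55.8 234.5] 0.87 [ 0.5517 -0.1509  0.09  ] ray [[0.5791, -0.3062, 0.2522], [-0.121, 0.6865, -0.717]]
[ 0.5032434  -0.27430398  0.07018651] [ 3.14158205e+00  4.44492007e-05 -3.93204451e-01] 5.35
```

View pics/w3.png

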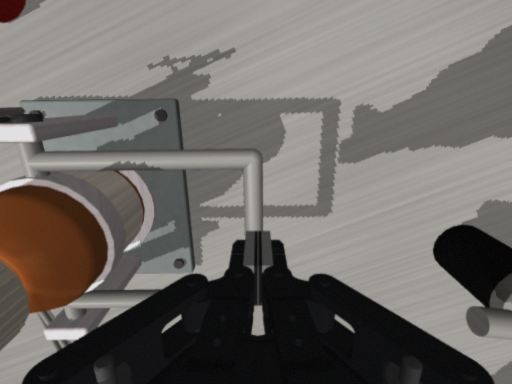

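Run:
```python
from solve import *
s=telemetry.observe();T=R.from_euler('xyz',s['tool_rot'])
for p in([0.011,0,0],[0.011,0,-.019],[0.011,0,-.03],[-.011,0,0],[.011,0,.013]): print(p,proj('wrist',s['position']+T.apply(p)))
print(s['grip_width'],s['finger_force'],s['force'])
im=cv2.imread('pics/w3.png')[130:350,150:370]; cv2.imwrite('pics/w3c.png',cv2.resize(im,(660,600),interpolation=cv2.INTER_CUBIC))
for cam in('scene','side'):
    grab_frame(cam)
    for r in landmark_of('bar',cam)[:2]: print(cam,r['xy'],r['score'])
    print(proj(cam,[.503,-.274,.09]))
```

```text
[0.011, 0, 0] [[256.99637953 204.12491121]]
[0.011, 0, -0.019] [[256.94655406 214.86755643]]
[0.011, 0, -0.03] [[256.91274789 222.1543195 ]]
[-0.011, 0, 0] [[257.03137797 231.89767529]]
[0.011, 0, 0.013] [[257.02545586 197.85424224]]
-0.000254676959768579 0.0 [1.081295   0.43223328 0.12091809]
scene [197.1, 164.0] 0.97
scene [348.5, 219.5] 0.31
[[199.3748772  163.85194569]]
side [311.3, 224.7] 0.72
[[311.80033433 225.78134308]]
```

View pics/w3c.png

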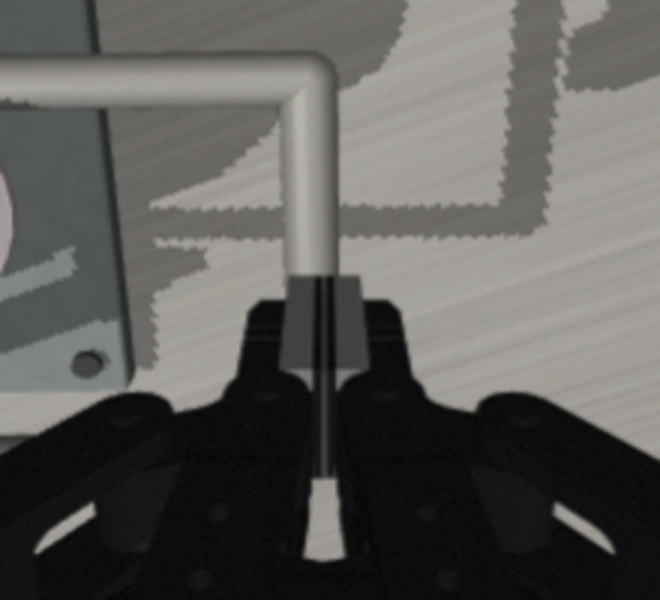

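The fingers shut fully on nothing, and their tips (≈(257,231)) hide the bar. They are above it, so I'll open, go lower and close again.

```bash
python3 -m inch '[[0,0,0,0,0,0,0.3],[0,0,0,0,0,0,0.3],[0,0,0,0,0,0,0.3],[0,0,0,0,0,0,0.3],[0,0,0,0,0,0,0.3]]'; python3 -m inch '[[0,0,0.01,0,0,0,0.3],[0,0,0.01,0,0,0,0.3],[0,0,0.01,0,0,0,0.3],[0,0,0,0,0,0,0.3],[0,0,0,0,0,0,0.3]]';  python3 -m inch '[[0,0,0,0,0,0,1],[0,0,0,0,0,0,1],[0,0,0,0,0,0,1],[0,0,0,0,0,0,1],[0,0,0,0,0,0,1]]' 60
python3 - <<'E'
from h import *
o=[]
for cam in('scene','side'):
    im=grab_frame(cam);x,y=proj(cam,[.503,-.274,.09])[0].astype(int)
    o.append(cv2.resize(im[y-70:y+50,x-50:x+50,::-1],(400,480),interpolation=cv2.INTER_CUBIC))
    print(cam,x,y,proj(cam,[[.503,-.274,.04],[.503,-.274,.09]]))
cv2.imwrite('pics/c4.png',np.hstack(o))
E
```

```text
clock: 6.05
position: [0.5032, -0.2743, 0.0702]
tool_rot: [-3.142, 0.0, -0.393]
force: [0.2, 0.0, 0.1]
grip_width: 0.0597
finger_force: 0.0
clock: 6.55
position: [0.503, -0.2742, 0.0397]
tool_rot: [-3.142, 0.001, -0.393]
force: [1.1, 0.4, 0.9]
grip_width: 0.0595
finger_force: 0.0
clock: 7.05
position: [0.5045, -0.272, 0.0407]
tool_rot: [-3.139, -0.0, -0.391]
force: [3.1, 13.1, 6.0]
grip_width: 0.0096
finger_force: 58.6
scene 199 163 [[200.65307991 173.25016067]
 [199.3748772  163.85194569]]
side 311 225 [[310.45707456 238.71698202]
 [311.80033433 225.78134308]]
```

View pics/c4.png

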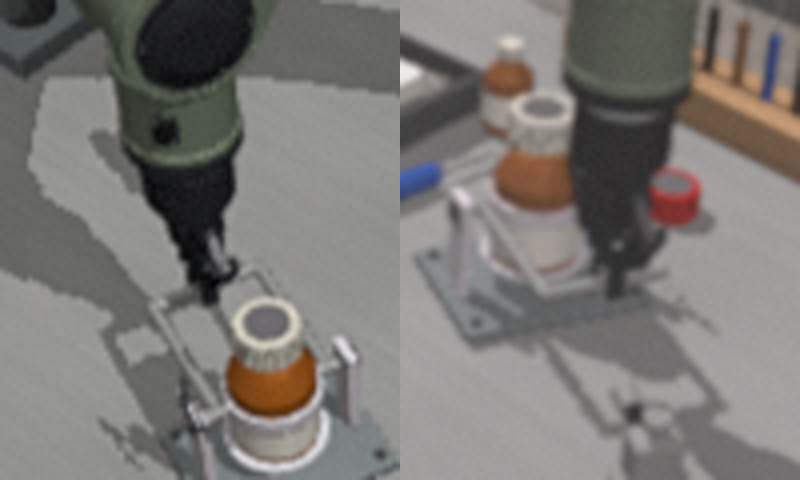

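The crops show the gripper pinching the bar with only the fingertips (width 9.6 mm). I'll open, go about 13 mm lower with a 2 mm lateral correction, and grip again.

```bash
python3 -m inch '[[0,0,0,0,0,0,0.5],[0,0,0,0,0,0,0.5],[0,0,0,0,0,0,0.5],[0,-0.002,0.007,0,0,0,0.5],[0,0,0.006,0,0,0,0.5]]'; python3 -m inch '[[0,0,0,0,0,0,1],[0,0,0,0,0,0,1],[0,0,0,0,0,0,1],[0,0,0,0,0,0,1],[0,0,0,0,0,0,1]]' 60
```

```text
clock: 7.65
position: [0.504, -0.2723, 0.0266]
tool_rot: [-3.141, 0.0, -0.393]
force: [-1.1, 0.3, 0.2]
grip_width: 0.043
finger_force: 0.0
clock: 8.15
position: [0.5041, -0.2718, 0.0272]
tool_rot: [-3.141, 0.0, -0.393]
force: [0.8, 5.9, -2.6]
grip_width: 0.0105
finger_force: 58.3
```

```bash
python3 -m inch '[[0,-0.0004,-0.0102,0,0,0,1],[0,-0.0012,-0.0101,0,0,0,1],[0,-0.002,-0.01,0,0,0,1],[0,-0.0028,-0.0098,0,0,0,1],[0,-0.0035,-0.0096,0,0,0,1]]'; python3 -m inch '[[0,-0.0043,-0.0093,0,0,0,1],[0,-0.005,-0.0089,0,0,0,1],[0,-0.0057,-0.0085,0,0,0,1],[0,-0.0063,-0.008,0,0,0,1],[0,-0.0069,-0.0075,0,0,0,1]]'
python3 - <<'E'
from solve import *
rs={'bar':[], 'cap_top':[], 'mouth':[]}
o=[]
for cam in('scene','side'):
    im=grab_frame(cam);x,y=proj(cam,[.54,-.18,.12])[0].astype(int)
    o.append(cv2.resize(im[y-60:y+60,x-50:x+50,::-1],(400,480),interpolation=cv2.INTER_CUBIC))
    for l in rs:
        r=landmark_of(l,cam)
        if r: print(cam,l,r[0]['xy'],round(r[0]['score'],2)); rs[l].append(ray(cam,r[0]['xy']))
for l in rs:
    if len(rs[l])>1: print(l,tri(rs[l]))
cv2.imwrite('pics/c5.png',np.hstack(o))
s=telemetry.observe();print(s['position'],s['tool_rot'],s['force'],s['grip_width'])
E
```

```text
clock: 8.65
position: [0.5075, -0.2631, 0.0775]
tool_rot: [3.141, 0.001, -0.393]
force: [2.0, 5.1, -5.9]
grip_width: 0.0101
finger_force: 58.6
clock: 9.15
position: [0.5174, -0.2391, 0.1202]
tool_rot: [3.139, 0.001, -0.395]
force: [-11.8, -8.4, 3.8]
grip_width: 0.0103
finger_force: 58.3
scene bar [203.0, 154.4] 0.74
scene cap_top [223.0, 189.2] 0.81
scene mouth [225.2, 191.4] 0.89
side bar [310.3, 193.1] 0.92
side cap_top [327.3, 200.0] 0.77
side mouth [289.5, 182.8] 0.85
bar [ 0.52283525 -0.23355854  0.18158945]
cap_top [ 0.58500941 -0.17801234  0.10857908]
mouth [ 0.57000944 -0.09876016  0.14203496]
[ 0.5174426  -0.23910202  0.12019483] [ 3.13922734e+00  2.60123842e-04 -3.95091304e-01] [-12.83330562  -8.14634576  11.50348881] 0.009954509825093187
```

View pics/c5.png

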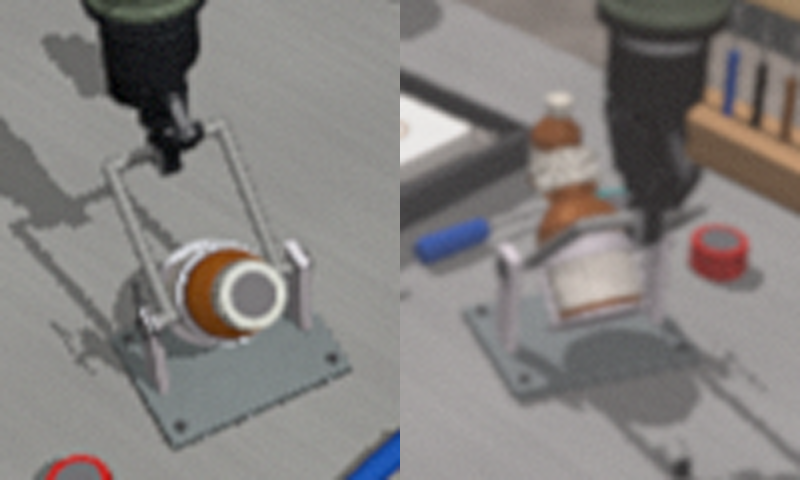

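The bar triangulates to z = 0.182 and the mouth to z = 0.142; both give about 45°. I'll hold for a second, then lower along the reverse arc.

```bash
for i in 1 2; do python3 -m inch '[[0,0,0,0,0,0,1],[0,0,0,0,0,0,1],[0,0,0,0,0,0,1],[0,0,0,0,0,0,1],[0,0,0,0,0,0,1]]' | grep -E 'clock|force'; done; python3 -m inch '[[0,0.0069,0.0075,0,0,0,1],[0,0.0063,0.008,0,0,0,1],[0,0.0057,0.0085,0,0,0,1],[0,0.005,0.0089,0,0,0,1],[0,0.0043,0.0093,0,0,0,1]]';  python3 -m inch '[[0,0.0035,0.0096,0,0,0,1],[0,0.0028,0.0098,0,0,0,1],[0,0.002,0.01,0,0,0,1],[0,0.0012,0.0101,0,0,0,1],[0,0.0004,0.0102,0,0,0,1]]';python3 -m inch '[[0,0,0.002,0,0,0,1],[0,0,0,0,0,0,1],[0,0,0,0,0,0,1]]'
python3 - <<'E'
from solve import *
rs={'bar':[], 'cap_top':[], 'mouth':[],'cap':[]}
for cam in('scene','side'):
    im=grab_frame(cam)
    for l in rs:
        r=landmark_of(l,cam)
        if r: r=min(r,key=lambda q:np.linalg.norm(np.array(q['xy'])-proj(cam,dict(bar=[.503,-.274,.09],cap_top=[.5526,-.155,.175],mouth=[.5526,-.155,.163],cap=[.5526,-.155,.146])[l])[0])); print(cam,l,r['xy'],round(r['score'],2)); rs[l].append(ray(cam,r['xy']))
for l in rs:
    if len(rs[l])>1: print(l,tri(rs[l]))
E
```

```text
clock: 10.05
force: [-12.0, -6.0, 11.4]
finger_force: 59.1
clock: 10.55
force: [-12.8, -6.1, 11.3]
finger_force: 59.1
clock: 11.05
position: [0.5076, -0.2634, 0.0773]
tool_rot: [-3.142, 0.0, -0.394]
force: [-3.8, 3.8, 5.3]
grip_width: 0.0101
finger_force: 60.6
clock: 11.55
position: [0.5043, -0.2719, 0.0275]
tool_rot: [-3.141, 0.0, -0.393]
force: [-2.4, 7.6, 2.1]
grip_width: 0.01
finger_force: 63.8
clock: 11.85
position: [0.5044, -0.2719, 0.0266]
tool_rot: [-3.141, -0.0, -0.393]
force: [-8.3, 6.9, 20.3]
grip_width: 0.0101
finger_force: 65.5
scene bar [198.7, 167.1] 0.61
scene cap_top [217.3, 173.2] 0.7
scene mouth [217.7, 177.8] 0.75
scene cap [217.7, 179.8] 0.48
side bar [310.8, 225.7] 0.6
side cap_top [296.1, 182.5] 0.58
side mouth [293.6, 184.0] 0.73
side cap [295.9, 187.5] 0.53
bar [ 0.5100123  -0.26767759  0.08367978]
cap_top [ 0.54806686 -0.14906963  0.17303837]
mouth [ 0.55221144 -0.13964846  0.16161698]
cap [ 0.5540428  -0.1440607   0.14983259]
```

```bash
python3 -m inch '[[0,0,0,0,0,0,0.3],[0,0,0,0,0,0,0.3],[0,0,0,0,0,0,0.3],[0,0,0,0,0,0,0.3],[0,0,0,0,0,0,0.3]]'|grep width; python3 -m inch '[[0,0,-0.02,0,0,0,0.3],[0,0,-0.045,0,0,0,0.3],[0,0,-0.045,0,0,0,0.3],[0,0,-0.045,0,0,0,0],[0,0,-0.045,0,0,0,0]]';python3 -m inch '[[0,0,0,0,0,0,0],[0,0,0,0,0,0,0],[0,0,0,0,0,0,0]]'; python3 look.py w4; python3 -c "
from solve import *
togo([.553,-.152,.23],-.393)"
```

```text
grip_width: 0.0599
clock: 13.35
position: [0.5037, -0.2724, 0.2272]
tool_rot: [-3.142, -0.0, -0.393]
force: [0.9, -0.8, 0.1]
grip_width: 0.0848
finger_force: 0.0
clock: 13.65
position: [0.5035, -0.2722, 0.2242]
tool_rot: [-3.142, 0.002, -0.393]
force: [-0.1, -0.4, -0.3]
grip_width: 0.0854
finger_force: 0.0
bar [257.9 168.5] 0.56 [ 0.5065 -0.2744  0.09  ] ray [[0.5795, -0.3042, 0.4053], [-0.2246, 0.0917, -0.9701]]
bar [126.5 269.8] 0.3 [ 0.4447 -0.057   0.09  ] ray [[0.5795, -0.3042, 0.4053], [-0.3187, 0.5847, -0.746]]
cap_top [88.9 19.5] 0.96 [ 0.6771 -0.211   0.175 ] ray [[0.5795, -0.3042, 0.4053], [0.3656, 0.3488, -0.8629]]
cap_top [28.9 79.8] 0.66 [ 0.6601 -0.1448  0.175 ] ray [[0.5795, -0.3042, 0.4053], [0.2765, 0.5468, -0.7903]]
cap [100.1  29.5] 0.93 [ 0.6797 -0.2038  0.146 ] ray [[0.5795, -0.3042, 0.4053], [0.3392, 0.3395, -0.8773]]
cap [44.9 86.9] 0.72 [ 0.6601 -0.134   0.146 ] ray [[0.5795, -0.3042, 0.4053], [0.2517, 0.5309, -0.8092]]
[ 0.50381027 -0.27240695  0.22458734] [-3.14157611e+00  1.02782104e-03 -3.93310848e-01] 13.95
shift tool [-0.0007 -0.1301 -0.0054] turn [-0.     0.001 -0.   ] q [ 0.42  0.41 -0.04  1.7   0.02  1.03 -1.59] t 13.95 F [-0.3  0.4 -0.9]
```

```bash
python3 -m inch '[[0,-0.03,-0.002,0,0,0,0],[0,-0.035,-0.002,0,0,0,0],[0,-0.035,-0.002,0,0,0,0],[0,-0.03,0,0,0,0,0],[0,0,0,0,0,0,0]]'; python3 look.py w5; python3 -c "
from h import *
im=cv2.imread('pics/w5.png');r=outline_of('cap','wrist')
for q in r[:3]: print(q['rect'],q['score'])"
```

```text
clock: 14.45
position: [0.5553, -0.1479, 0.2309]
tool_rot: [-3.14, 0.0, -0.388]
force: [-0.3, -0.4, 0.2]
grip_width: 0.0852
finger_force: 0.0
cap_top [139.5  80.9] 0.95 [ 0.6798 -0.0963  0.175 ] ray [[0.6311, -0.1796, 0.4121], [0.1902, 0.3256, -0.9262]]
cap_top [262.1 196.7] 0.9 [ 0.5502 -0.1507  0.175 ] ray [[0.6311, -0.1796, 0.4121], [-0.3206, 0.1147, -0.9402]]
cap [203.3  33.2] 0.96 [ 0.6983 -0.1562  0.146 ] ray [[0.6311, -0.1796, 0.4121], [0.244, 0.0849, -0.9661]]
cap [145.9  82.5] 0.78 [ 0.6824 -0.0907  0.146 ] ray [[0.6311, -0.1796, 0.4121], [0.1799, 0.3116, -0.933]]
[ 0.55345142 -0.15344553  0.23114202] [ 3.14128917e+00  9.24593064e-05 -3.94730315e-01] 14.75
[121.6, 60.3, 169.1, 105.1] 0.86
[179.7, 3.2, 226.6, 50.8] 0.75
[233.3, 162.3, 293.0, 222.2] 0.56
```

View pics/w5.png

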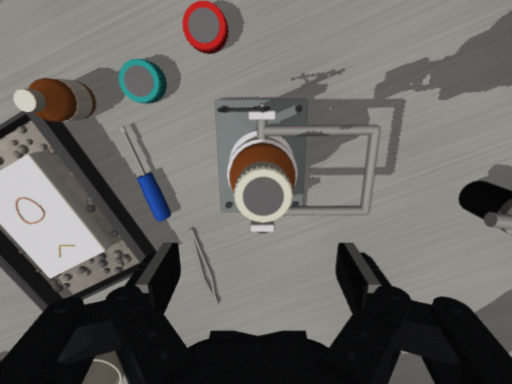

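The target cap (white ring, grey centre) is at about (263,193), below and ahead of the open fingers. I'll recompute now the arm has settled.

Run:
```python
from solve import *
c=calibration('wrist');im=grab_frame('wrist');s=telemetry.observe()
print(s['position'],proj('wrist',[.553,-.152,.175]))
r=landmark_of('cap_top','wrist')
for q in r[:3]: print(q['xy'],atz(ray('wrist',q['xy'],c),.175))
h=cv2.HoughCircles(cv2.medianBlur(cv2.cvtColor(im,cv2.COLOR_RGB2GRAY),3)[140:240,215:315],cv2.HOUGH_GRADIENT_ALT,1,5,param1=150,param2=.7,minRadius=14,maxRadius=40)
if h is not None:
    for x,y,rr in h.reshape(-1,h.shape[-1])[:5,:3]: print('circle',x+215,y+140,rr,atz(ray('wrist',(x+215.,y+140.),c),.175))
```

```text
[ 0.5535629  -0.15314975  0.23121048] [[256.18514379 193.96120247]]
[134.9, 80.4] [ 0.68014515 -0.09937361  0.175     ]
[256.0, 194.5] [ 0.55252211 -0.15180427  0.175     ]
circle 255.0 176.0 35.229153 [ 0.56919124 -0.15781293  0.175     ]
circle 255.0 196.0 29.469257 [ 0.55152215 -0.15038252  0.175     ]
circle 253.0 163.0 25.107925 [ 0.58090945 -0.16081337  0.175     ]
circle 255.0 196.0 20.08765 [ 0.55152215 -0.15038252  0.175     ]
```

```bash
python3 -m inch '[[-0.0015,-0.001,0.025,0,0,0,0],[0,0,0.03,0,0,0,0],[0,0,0.03,0,0,0,0],[0,0,0.02,0,0,0,0],[0,0,0.016,0,0,0,0]]'; python3 -m inch '[[0,0,0,0,0,0,0.2],[0,0,0,0,0,0,0.3],[0,0,0,0,0,0,0.35],[0,0,0,0,0,0,1],[0,0,0,0,0,0,1]]' 80;python3 -m inch '[[0,0,0,0,0,0,1],[0,0,0,0,0,0,1],[0,0,0,0,0,0,1]]'
```

```text
clock: 15.4
position: [0.5522, -0.1511, 0.1088]
tool_rot: [3.141, 0.001, -0.394]
force: [0.6, -0.1, -0.4]
grip_width: 0.0856
finger_force: 0.0
clock: 15.9
position: [0.5533, -0.1511, 0.1111]
tool_rot: [-3.141, -0.002, -0.393]
force: [-0.5, -1.7, 5.2]
grip_width: 0.0515
finger_force: 82.2
clock: 16.2
position: [0.5533, -0.1511, 0.1106]
tool_rot: [-3.141, -0.001, -0.393]
force: [1.2, -0.7, 5.3]
grip_width: 0.0511
finger_force: 82.2
```

```bash
python3 -m inch '[[0,0,0.003,0,0,0,1],[0,0,0.003,0,0,0,1],[0,0,0.001,0,0,0,1],[0,0,0,0,0,0,1],[0,0,0,0,0,0,1]]'
```

```text
clock: 16.7
position: [0.5534, -0.1511, 0.1039]
tool_rot: [-3.141, -0.001, -0.393]
force: [-0.3, -2.0, 12.1]
grip_width: 0.051
finger_force: 82.9
```

```bash
python3 -m inch '[[0,0,0,0,0,-0.06,1],[0,0,0,0,0,-0.1,1],[0,0,0,0,0,-0.1,1],[0,0,0,0,0,-0.1,1],[0,0,0,0,0,-0.1,1]]'; python3 -c "
from solve import *
s=telemetry.observe();print(s['moment'],s['qpos'])"
```

```text
clock: 17.2
position: [0.5535, -0.1508, 0.104]
tool_rot: [3.141, -0.001, 0.071]
force: [1.0, 0.5, 11.3]
grip_width: 0.051
finger_force: 82.9
[ 0.07506038  0.07797802 -0.04054494] [ 0.30408455  0.55629761 -0.19753224  1.81359012  0.14712484  0.78439272
 -1.46845967]
```

```bash
python3 -m inch '[[0,0,0,0,0,-0.12,1],[0,0,0,0,0,-0.12,1],[0,0,0,0,0,-0.12,1],[0,0,0,0,0,-0.12,1],[0,0,0,0,0,-0.12,1]]'; python3 -m inch '[[0,0,0,0,0,-0.12,1],[0,0,0,0,0,-0.12,1],[0,0,0,0,0,-0.12,1],[0,0,0,0,0,-0.12,1],[0,0,0,0,0,-0.05,1]]'; python3 -c "
from solve import *
s=telemetry.observe();print(s['moment'],s['qpos'])"
```

```text
clock: 17.7
position: [0.5534, -0.1506, 0.1039]
tool_rot: [3.141, -0.001, 0.672]
force: [-1.7, 3.6, 11.1]
grip_width: 0.0507
finger_force: 82.9
clock: 18.2
position: [0.553, -0.1492, 0.1039]
tool_rot: [-3.141, -0.002, 1.202]
force: [-6.0, 10.9, 16.6]
grip_width: 0.0512
finger_force: 83.4
[ 2.10021255  1.06031756 -0.30247308] [ 0.50803921  0.59056107 -0.49016042  1.80313158  0.35841305  0.83682594
 -0.52336316]
```

```bash
python3 -m inch '[[0,0,-0.003,0,0,0,1],[0,0,-0.005,0,0,0,1],[0,0,-0.006,0,0,0,1],[0,0,-0.008,0,0,0,1],[0,0,0,0,0,0,1]]'
```

```text
clock: 18.7
position: [0.5535, -0.1506, 0.1262]
tool_rot: [3.14, -0.001, 1.197]
force: [1.3, 4.9, 1.7]
grip_width: 0.051
finger_force: 84.1
```

Force is near zero, so the cap is free. I'll lift about 40 mm more and check.

```bash
python3 -m inch '[[0,0,-0.01,0,0,0,1],[0,0,-0.01,0,0,0,1],[0,0,-0.01,0,0,0,1],[0,0,-0.01,0,0,0,1],[0,0,-0.005,0,0,0,1]]';python3 -m inch '[[0,0,0,0,0,0,1],[0,0,0,0,0,0,1],[0,0,0,0,0,0,1],[0,0,0,0,0,0,1],[0,0,0,0,0,0,1]]'
python3 - <<'E'
from solve import *
o=[];rs={'cap':[],'mouth':[]}
for cam in('scene','side'):
    im=grab_frame(cam);x,y=proj(cam,[.553,-.15,.17])[0].astype(int)
    o.append(cv2.resize(im[y-60:y+60,x-50:x+50,::-1],(400,480),interpolation=cv2.INTER_CUBIC))
    for l in rs:
        for r in landmark_of(l,cam)[:2]: print(cam,l,np.round(r['xy'],1),round(r['score'],2),'expect',proj(cam,[.553,-.151,.2 if l=='cap' else .163])[0])
cv2.imwrite('pics/c6.png',np.hstack(o))
E
```

```text
clock: 19.2
position: [0.5532, -0.1511, 0.1715]
tool_rot: [3.14, 0.0, 1.196]
force: [0.8, 0.2, -0.6]
grip_width: 0.0514
finger_force: 84.3
clock: 19.7
position: [0.5527, -0.1508, 0.1699]
tool_rot: [-3.141, -0.0, 1.197]
force: [0.6, -0.2, 0.3]
grip_width: 0.0512
finger_force: 84.3
scene cap [180.5 243.8] 0.72 expect [214.17877492 168.21408995]
scene cap [215.6 167.6] 0.52 expect [214.17877492 168.21408995]
scene mouth [213.7 175.7] 0.81 expect [214.92063972 175.92661313]
scene mouth [210.8 162.4] 0.73 expect [214.92063972 175.92661313]
side cap [298.7 173.4] 0.73 expect [297.07370467 174.9183399 ]
side cap [300.7 197.2] 0.63 expect [297.07370467 174.9183399 ]
side mouth [295.2 182.1] 0.88 expect [296.35446487 184.89774327]
side mouth [296.9 167.8] 0.65 expect [296.35446487 184.89774327]
```

View pics/c6.png

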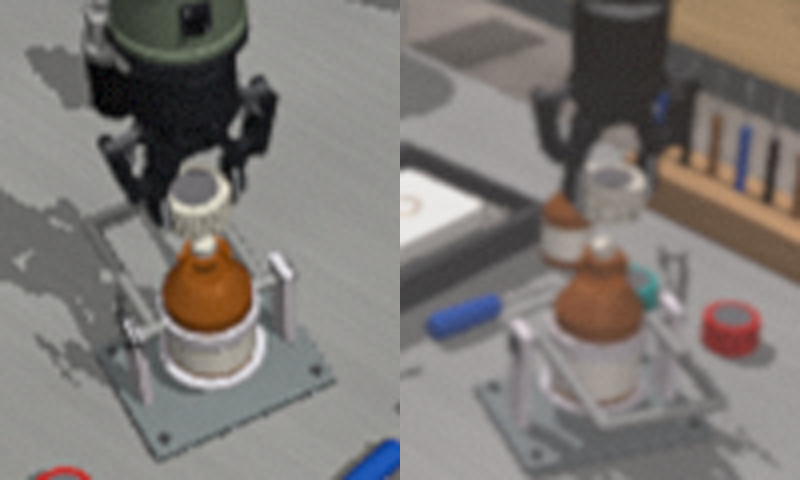

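Both crops show the cap held level about 4 cm above the open neck of the upright bottle, touching nothing.

```bash
python3 -c "
from workcell import bot
print(bot.job_done())"
```

```text
the job is handed in; nothing more can be done
None
```

I tipped the bottle to 45°, held it and brought it back upright, then pressed and twisted the cap off; it was held level about 4 cm above the mouth when I handed the job in (19.7 s on the robot's clock), and no verdict was returned.

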